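# Heft the three salt tins and hold up the fullest

## Task

The three identical closed salt tins in the wooden counter rack are partly sold, and the customer wants the fullest: going from left to right, lift each tin straight up until it hangs free just over its own well, feel its weight for a moment, and seat it fully in that well again before you take the next (the last may stay in hand if it is the heaviest). Then hold the heaviest one up, upright and still, with its base at least 20 cm above the table, and finish while holding it there, the other two standing seated in the rack. Keep the tins upright all the time and leave the price card, tape, pen and jar where they are.

Things in the scene. Friction and masses are not known exactly. Their poses are not given: they have to be found in the camera images.
- rack: wooden rack that stands firm on the table (it does not move): 110 mm deep (x), 342 mm wide (y), block 30 mm high with three round wells 105 mm apart in a row along its y, and a cheek 12 mm thick and 46 mm high at each end. Origin at the centre of its underside; x points away from the robot at yaw 0, y to the left along the row
- well_left (a point): centre of the floor of the rack's left well as the robot sees it, 8 mm above the table. Round well 69 mm wide and 22 mm deep, its mouth 30 mm above the table; x axis of the point = rack's x, z up. A seated tin has its origin here, its top 124 mm above the table
- well_middle (a point): centre of the floor of the rack's middle well as the robot sees it, 8 mm above the table. Round well 69 mm wide and 22 mm deep, its mouth 30 mm above the table; x axis of the point = rack's x, z up. A seated tin has its origin here, its top 124 mm above the table
- well_right (a point): centre of the floor of the rack's right well as the robot sees it, 8 mm above the table. Round well 69 mm wide and 22 mm deep, its mouth 30 mm above the table; x axis of the point = rack's x, z up. A seated tin has its origin here, its top 124 mm above the table
- tin_a: one of three look-alike closed round tins: cream, dark blue band, steel lid that stays on; 64 mm across, 116 mm tall, straight sides (grip the upper half; 40 N is harmless). Origin: centre of underside, z up. The tins weigh 0.16 to 0.62 kg, the heaviest at least 0.12 kg more than the next; neither name nor looks tell which
- tin_b: one of three look-alike closed round tins: cream, dark blue band, steel lid that stays on; 64 mm across, 116 mm tall, straight sides (grip the upper half; 40 N is harmless). Origin: centre of underside, z up. The tins weigh 0.16 to 0.62 kg, the heaviest at least 0.12 kg more than the next; neither name nor looks tell which
- tin_c: one of three look-alike closed round tins: cream, dark blue band, steel lid that stays on; 64 mm across, 116 mm tall, straight sides (grip the upper half; 40 N is harmless). Origin: centre of underside, z up. The tins weigh 0.16 to 0.62 kg, the heaviest at least 0.12 kg more than the next; neither name nor looks tell which
- price_card: small price card on a wooden foot, 26x90x77 mm, stands behind the rack; origin under its centre; a bystander
- tape_roll: roll of beige tape lying flat, 98x96x25 mm, to the right of the rack; origin under its centre; a bystander
- marker: white pen with red cap lying in front of the rack, 17x135x16 mm; origin under its centre; a bystander
- sauce_jar: jar of ochre sauce with a dark blue lid, 71x68x84 mm, to the left of the rack; origin under its centre; a bystander
Mind the look-alikes: they are no part of the job. Leave any pink look-alike of the tin_a alone. What is shaped like the tin_c but pink is not meant.

How it is judged:
By the outcome, as a careful person would: the job done as asked, in the order asked, and still so for the second after the job is handed in, while the arm keeps its last pose, push and grip.
It also fails if it takes over 67 s, if anything falls off the work surface, if the arm or the gripper's body presses on something with over 40 N, if the wrist force passes 120 N, or if a joint passes its speed limit or range.

## Robot

A 6-joint arm with a two-finger parallel gripper is mounted at the origin on a cart in front of the work surface, level with it; the furniture and walls round the work are solid. World frame = base frame: x ahead of the robot, y to its left, z up, the work surface at z = 0. Lengths are in m, angles in rad, forces in N, time in s.
With the tool pointing down it reaches from about 0.3 to 0.775 m from the base axis. Payload 14.6 kg.
Tool frame: the origin (TCP) lies between the finger pads; the fingertips stand ctrl.tip_extent ahead of it and the grasp point (between the pads) lies 3 mm ahead of it (ctrl.tip_extent is the distance from the TCP to the fingertips, in m); z points along the fingers, y is the line along which they close (so a half turn about z gives the same grasp; the last joint's range is limited). The gripper opens to 94 mm and grips with 3 to 60 N. Pads are 16 mm wide; open, the fingers measure 119 mm over their backs; the gripper's body (75 mm by 177 mm) begins 78 mm behind the grasp point.
Start: joints at [-0.067, 0.3, 1.521, -0, 1.321, -0.067], TCP at [0.55, -0, 0.227] pointing down, gripper open.
Joint ranges: [-3.03, 3.03], [-0.79, 2.21], [0.23, 2.52], [-1.04, 4.18], [0, 3.07], [-2.55, 2.55]. Speed limits (rad/s): [2.22, 2.22, 2.57, 3.14, 3.14, 3.14].

## Interface

Orientations are given as [roll, pitch, yaw] about the fixed x, y, z axes, in that order (R = Rz(yaw) Ry(pitch) Rx(roll)).
In Python, from station import ctrl, eyes gives the robot as it stands. The module is installed in compiled form; this text tells all that it offers.
- The arm moves only by the shell command python3 -m crank FILE [OPENING] [FORCE], which reads ROWS from the file FILE. ROWS is a JSON list of rows, 1 to 10 of them, each an object with the fields pos (a list: dx, dy, dz in m), turn_vec (a list: a rotation vector rx, ry, rz in rad); a field left out counts as zero; each row shifts and turns the commanded pose from where the row before left it, along the tool's axes as they then stand; what a row does not reach is not made up. A row lasts 1/10 s, in which the tool goes at most 0.05 m and 0.15 rad, less where a joint would pass 70% of its speed; a pose out of reach is approached as far as the arm can. OPENING is the finger opening in m, set as the command begins (- or left out keeps the last). The fingers move at their own pace and stop on an object; FORCE is the grip in N (left out, the last holds). Time passes only in rows, so rows that do not move let the fingers close. It prints the time, the measured TCP pose, the force, the opening and the grip force at its end. Input that does not fit is refused with a message, and nothing moves.
- ctrl.get_obs(): the state, without advancing time (a new reading comes with each control period).
- eyes.camera(name): name is "scene" or "side" or "wrist"; returns a dict with "pixels" (480x640x3 uint8, blue, green, red), "fx", "fy", "cx", "cy" (pixels), "extrinsics" (4x4, takes a point from camera to world coordinates). Camera axes: x right, y up, looking along -z (the intrinsics and any distortion apply to the point x, -y, -z); pixel columns grow to the right and rows downward; lengths in m; the calibration is good to about 2 mm. A picture is of the moment at which its call begins. There is no depth.
- ctrl.hand_in(): hands the job in; it is judged then, once.
The state is a dict: "time_s": time; "qpos": joint angles; "joint_vel": joint speeds; "tau": joint torques, N m; "ee_pos": TCP position; "eef_rot": TCP orientation; "force": force on the tool from outside, world axes, zero at the start; "moment": the same for the moment, N m; "grip_width": finger opening in m; "grip_force": force on a finger pad.
Only numpy, scipy, OpenCV 4.12 (cv2) and the standard library are available. Lean on these libraries where they do the work, as an engineer would, in place of code of your own. Each camera call takes 0.05 s, during which the arm holds its last target. There are 200 camera calls.

## Working session

There is one attempt and no reset: what is moved stays moved. The work goes in short steps, Python scripts to look and compute and a shell command to move; the robot and the scene stay as the last step left them, time stands still between calls to the robot, and variables do not carry over. Pictures are saved under pics/ and viewed, at most 10 in all, crops included, and the job is handed in when it is done.

```bash
mkdir -p pics; python3 - <<'E'
from station import ctrl, eyes
import cv2,numpy as np
for n in ("scene","side"):
    c=eyes.camera(n); cv2.imwrite(f"pics/{n}0.png",c["pixels"]); print(n,c["fx"],c["cx"],c["cy"],np.round(c["extrinsics"],3).tolist(),c.keys())
print(ctrl.get_obs(),ctrl.tip_extent)
E
```

```text
scene 557.04616981334 319.7302573416395 232.82324124460376 [[-0.899, 0.374, -0.229, 0.213], [-0.438, -0.777, 0.452, 0.638], [-0.008, 0.507, 0.862, 1.219], [0.0, 0.0, 0.0, 1.0]] dict_keys(['pixels', 'fx', 'fy', 'cx', 'cy', 'extrinsics'])
side 599.7067116047754 322.4143924893189 247.08687486190956 [[0.273, -0.806, 0.526, 1.218], [0.962, 0.235, -0.138, -0.171], [-0.013, 0.544, 0.839, 1.145], [0.0, 0.0, 0.0, 1.0]] dict_keys(['pixels', 'fx', 'fy', 'cx', 'cy', 'extrinsics'])
{'time_s': 0.1, 'qpos': array([-6.66025173e-02,  3.00422959e-01,  1.52147142e+00,  1.55619078e-05,
        1.32070807e+00, -6.66192384e-02]), 'joint_vel': array([ 0.00011394, -0.00042791, -0.00187446,  0.00016863,  0.00258575,
       -0.00142282]), 'tau': array([ 1.84928511e-03, -5.32644153e+01, -3.53284299e+01,  7.10431044e-02,
        2.34944851e-02, -7.30603051e-05]), 'ee_pos': array([5.49803964e-01, 1.25150902e-05, 2.26959118e-01]), 'eef_rot': array([-3.14058611e+00, -8.22621663e-05,  1.57080915e+00]), 'force': array([0.43720046, 0.30302331, 0.48524886]), 'moment': array([-0.01739187,  0.02396415, -0.00515795]), 'grip_force': 0.0, 'grip_width': 0.0938089740624706} 0.022
```

View pics/scene0.png

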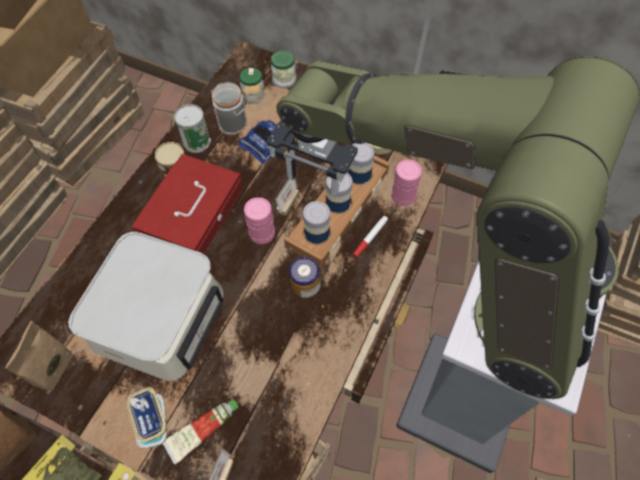

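View pics/side0.png

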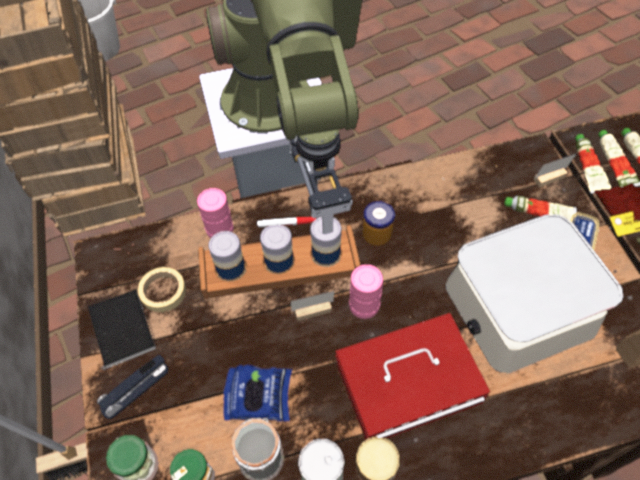

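The rack holds three cream/blue tins. In the side view their lids are at about (326,227) = left (+y), (276,236) = middle and (225,243) = right. In the scene view they are at (317,215), (340,188) and (360,160). The pink look-alikes are at side (213,200) and (366,280), outside the rack, so I leave those alone. I'll confirm this in an enlarged crop.

```bash
python3 - <<'E'
import cv2,numpy as np
a=cv2.imread("pics/scene0.png")[130:265,280:400]; b=cv2.imread("pics/side0.png")[190:305,190:370]
a=cv2.resize(a,None,fx=4,fy=4,interpolation=cv2.INTER_CUBIC)[:460,:]; b=cv2.resize(b,None,fx=4,fy=4,interpolation=cv2.INTER_CUBIC)
cv2.imwrite("pics/cropB.png",b)
cv2.imwrite("pics/cropA.png",cv2.resize(cv2.imread("pics/scene0.png")[130:265,280:400],None,fx=4,fy=4,interpolation=cv2.INTER_CUBIC))
s=cv2.cvtColor(cv2.imread("pics/side0.png"),cv2.COLOR_BGR2HSV);t=cv2.cvtColor(cv2.imread("pics/scene0.png"),cv2.COLOR_BGR2HSV)
for p in [(225,243),(225,252),(229,270),(276,234),(326,227),(280,275)]: print(p,s[p[1],p[0]])
for p in [(317,213),(318,222),(340,186),(360,155),(317,235),(305,250)]: print(p,t[p[1],p[0]])
E
```

```text
(225, 243) [143  10 234]
(225, 252) [143  10 234]
(229, 270) [110 129  65]
(276, 234) [143  10 234]
(326, 227) [116  13 137]
(280, 275) [ 12 147 201]
(317, 213) [150   5 193]
(318, 222) [144   7 184]
(340, 186) [143   6 185]
(360, 155) [144   7 190]
(317, 235) [113  46  67]
(305, 250) [ 14 119 167]
```

View pics/cropA.png

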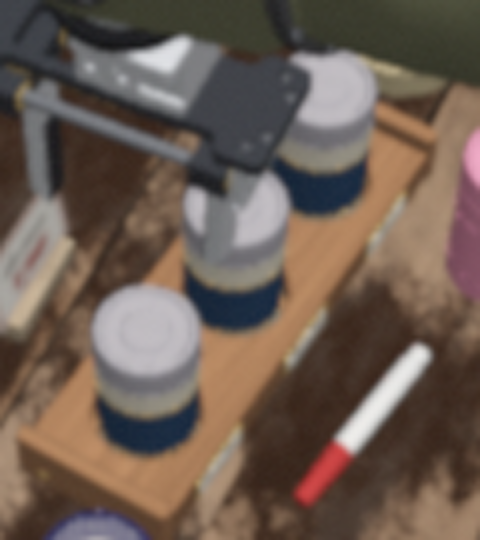

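View pics/cropB.png

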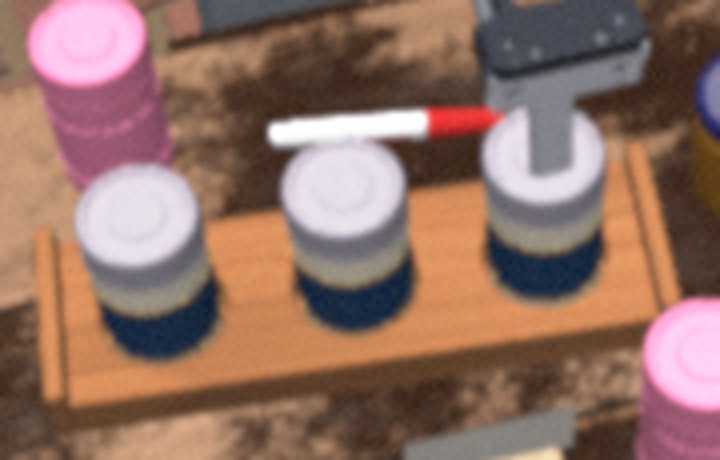

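The crops show the three cream/blue tins standing in the rack, while both pink ones stand outside it. Next I measure the lid tops.

```bash
cat > h.py <<'E'
import cv2,numpy as np
from station import ctrl,eyes
def cast(c,u,v,z):
    d=np.array([(u-c["cx"])/c["fx"],-(v-c["cy"])/c["fy"],-1.]);E=c["extrinsics"];d=E[:3,:3]@d;o=E[:3,3]
    return (o+d*(z-o[2])/d[2])[:2]
E
python3 - <<'E'
from h import *
for n,boxes,th in (("side",[(195,220,250,275),(250,215,300,265),(300,205,350,250)],200),("scene",[(300,195,335,235),(325,165,358,205),(345,140,378,180)],174)):
    c=eyes.camera(n);hsv=cv2.cvtColor(c["pixels"],cv2.COLOR_BGR2HSV)
    for x0,y0,x1,y1 in boxes:
        m=((hsv[...,1]<30)&(hsv[...,2]>th)).astype(np.uint8)[y0:y1,x0:x1]
        k,_=cv2.findContours(m,cv2.RETR_EXTERNAL,cv2.CHAIN_APPROX_NONE);k=max(k,key=cv2.contourArea)
        k=cv2.convexHull(k);pts=(k[:,0]+[x0,y0]).astype(float)
        P=np.array([cast(c,u,v,.124) for u,v in pts])
        A=np.c_[2*P,np.ones(len(P))];s=np.linalg.lstsq(A,(P**2).sum(1),rcond=None)[0]
        print(n,"ctr",s[:2].round(4),"diam",round(2*np.sqrt(s[2]+s[:2]@s[:2]),4),"px",pts.mean(0).round(0))
E
```

```text
side ctr [ 0.5124 -0.1947] diam 0.0587 px [224. 243.]
side ctr [ 0.5112 -0.0833] diam 0.0834 px [272. 234.]
side ctr [0.5345 0.0156] diam 0.0577 px [324. 229.]
scene ctr [0.5356 0.0164] diam 0.0566 px [317. 212.]
scene ctr [ 0.514  -0.0872] diam 0.0385 px [345. 183.]
scene ctr [ 0.5117 -0.1933] diam 0.0535 px [366. 152.]
```

```bash
python3 - <<'E'
from h import *
for n in ("side","scene"):
    c=eyes.camera(n);hsv=cv2.cvtColor(c["pixels"],cv2.COLOR_BGR2HSV)
    m=((hsv[...,0]>150)&(hsv[...,0]<176)&(hsv[...,1]>40)&(hsv[...,2]>(230 if n=="side" else 100))).astype(np.uint8)
    k,_=cv2.findContours(m,cv2.RETR_EXTERNAL,cv2.CHAIN_APPROX_NONE)
    for q in k:
        if cv2.contourArea(q)<150: continue
        x,y,w,h=cv2.boundingRect(q);u=x+w/2; v=y+h*.5 if n=="side" else y+w*.4
        print(n,(x,y,w,h),cast(c,u,v,.116).round(3))
E
```

```text
side (351, 265, 32, 27) [0.669 0.063]
side (197, 188, 29, 23) [ 0.388 -0.198]
scene (243, 197, 32, 47) [0.662 0.065]
scene (392, 160, 30, 45) [ 0.388 -0.189]
```

```bash
echo '[{"pos":[0.016, -0.015, 0], "turn_vec":[0, 0, 0.107]}, {"pos":[0, 0, 0.02]}, {"pos":[0, 0, 0.02]}, {}, {}]' > rows.txt && python3 -m crank rows.txt 0.094 25; python3 - <<'E'
from h import *
c=eyes.camera("wrist");cv2.imwrite("pics/w0.png",c["pixels"])
print(ctrl.get_obs()["eef_rot"])
E
```

```text
time_s: 0.8
ee_pos: [0.5351, 0.0159, 0.1879]
eef_rot: [-3.141, 0.0, 1.464]
force: [0.6, -0.1, 0.2]
grip_width: 0.094
grip_force: 0.0
[ 3.14060370e+00 -6.92043894e-05  1.46371408e+00]
```

View pics/w0.png

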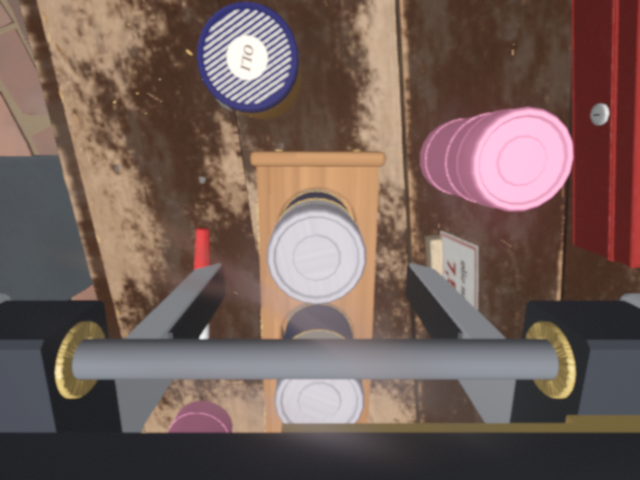

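The wrist view shows the left tin's lid at (317,257), centred between the fingers, with the rack edges parallel to the tool. I descend and grip.

```bash
python3 - <<'E'
from h import *
c=eyes.camera("wrist");print(cast(c,317,257,.124),cast(c,320,400,.124))
E
echo '[{"pos":[0, 0, 0.02]}, {"pos":[0, 0, 0.025]}, {"pos":[0, 0, 0.025]}, {"pos":[0, 0, 0.018]}, {}, {}, {}]' > rows.txt && python3 -m crank rows.txt - 30
echo '[{}, {}, {}, {}, {}, {}, {}, {}]' > rows.txt && python3 -m crank rows.txt 0.05 30
```

```text
[0.53508892 0.01586899] [ 0.5262461  -0.08732973]
time_s: 1.6
ee_pos: [0.5358, 0.0159, 0.101]
eef_rot: [3.139, -0.0, 1.464]
force: [0.3, 0.1, 0.4]
grip_width: 0.0938
grip_force: 0.0
time_s: 2.4
ee_pos: [0.5351, 0.016, 0.0996]
eef_rot: [3.141, -0.0, 1.464]
force: [1.4, -0.0, 2.7]
grip_width: 0.0638
grip_force: 30.0
```

```bash
echo '[{"pos":[0, 0, -0.004]}, {"pos":[0, 0, -0.008]}, {"pos":[0, 0, -0.008]}, {"pos":[0, 0, -0.008]}, {"pos":[0, 0, -0.004]}, {}, {}, {}, {}, {}]' > rows.txt && python3 -m crank rows.txt
for i in 1 2 3; do echo '[{}, {}, {}]' > rows.txt && python3 -m crank rows.txt | grep -E 'pos|force'; done; python3 -c "
from h import *
c=eyes.camera('side');cv2.imwrite('pics/s1.png',cv2.resize(c['pixels'][180:310,180:400],None,fx=3,fy=3))
o=ctrl.get_obs();print(o['force'],o['moment'],o['tau'])"
```

```text
time_s: 3.4
ee_pos: [0.5349, 0.016, 0.1312]
eef_rot: [-3.141, -0.0, 1.464]
force: [-0.5, -0.2, -2.8]
grip_width: 0.0637
grip_force: 30.0
ee_pos: [0.535, 0.016, 0.1314]
force: [-0.1, -0.8, -3.6]
grip_force: 30.0
ee_pos: [0.535, 0.016, 0.1314]
force: [-0.8, -0.9, -3.8]
grip_force: 30.0
ee_pos: [0.535, 0.016, 0.1314]
force: [0.2, 0.5, -2.6]
grip_force: 30.0
[-0.3515453  -0.45724641 -3.06923536] [-0.00571748 -0.03287299  0.05917303] [ 1.84763710e-03 -5.52631474e+01 -3.30595100e+01  6.48921984e-02
  1.05395447e-02 -1.37398641e-05]
```

View pics/s1.png

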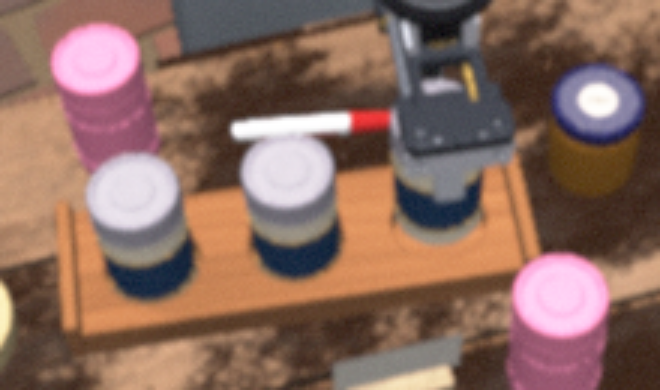

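The tin hangs free over its well, and the readings average about 3.2 N. I seat it again.

```bash
echo '[{"pos":[0, 0, 0.006]}, {"pos":[0, 0, 0.008]}, {"pos":[0, 0, 0.008]}, {"pos":[0, 0, 0.006]}, {"pos":[0, 0, 0.003]}, {"pos":[0, 0, 0.001]}, {}, {}, {}]' > rows.txt && python3 -m crank rows.txt
for i in 1 2; do echo '[{}, {}]' > rows.txt && python3 -m crank rows.txt | grep -E 'pos|force'; done
```

```text
time_s: 5.25
ee_pos: [0.5351, 0.016, 0.0996]
eef_rot: [3.141, -0.0, 1.464]
force: [-0.2, 0.2, -3.1]
grip_width: 0.0638
grip_force: 30.0
ee_pos: [0.5351, 0.016, 0.0995]
force: [0.4, -0.0, -2.4]
grip_force: 30.0
ee_pos: [0.5351, 0.016, 0.0995]
force: [1.1, -0.4, -2.0]
grip_force: 30.0
```

```bash
echo '[{"pos":[0, 0, 0.001]}, {}, {}, {}]' > rows.txt && python3 -m crank rows.txt
```

```text
time_s: 6.05
ee_pos: [0.5353, 0.016, 0.0993]
eef_rot: [3.141, -0.0, 1.464]
force: [-2.3, 0.2, 8.8]
grip_width: 0.0637
grip_force: 30.0
```

```bash
echo '[{}, {}, {}, {}, {}, {"pos":[0, 0, -0.02]}, {"pos":[0, 0, -0.025]}, {"pos":[0, 0, -0.025]}, {}]' > rows.txt && python3 -m crank rows.txt 0.094
echo '[{"pos":[-0.015, 0, 0]}, {"pos":[-0.025, 0, 0]}, {"pos":[-0.025, 0, 0]}, {"pos":[-0.025, 0, 0]}, {"pos":[-0.015, 0, 0]}, {}, {}, {}]' > rows.txt && python3 -m crank rows.txt; python3 - <<'E'
from h import *
c=eyes.camera("wrist");cv2.imwrite("pics/w1.png",c["pixels"])
E
```

```text
time_s: 6.95
ee_pos: [0.5363, 0.016, 0.1716]
eef_rot: [3.136, -0.0, 1.464]
force: [-0.4, -0.9, -0.7]
grip_width: 0.0939
grip_force: 0.0
time_s: 7.75
ee_pos: [0.5238, -0.0876, 0.1682]
eef_rot: [-3.141, -0.0, 1.465]
force: [0.6, -0.4, 0.0]
grip_width: 0.0939
grip_force: 0.0
```

View pics/w1.png

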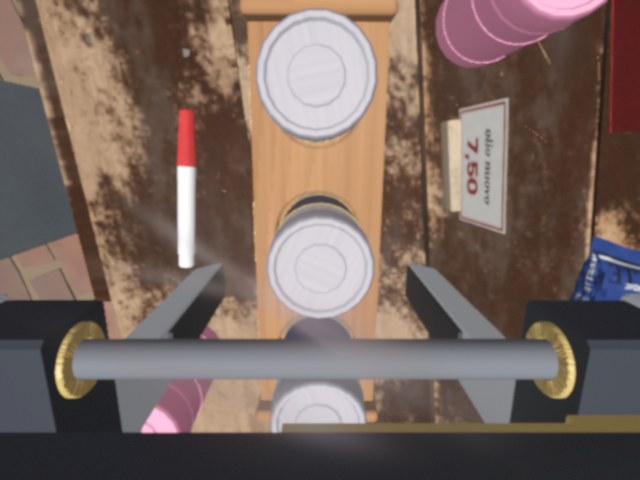

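```bash
python3 - <<'E'
from h import *
c=eyes.camera("wrist")
for l,r,v in ((257,376,75),(268,373,265)): 
    a,b=cast(c,l,v,.124),cast(c,r,v,.124);print((a+b)/2,np.linalg.norm(a-b))
print(c["extrinsics"].round(3))
E
echo '[{"pos":[0, 0, 0.02]}, {"pos":[0, 0, 0.025]}, {"pos":[0, 0, 0.019]}, {"pos":[0, 0, 0.004]}, {}, {}]' > rows.txt && python3 -m crank rows.txt
echo '[{}, {}, {}, {}, {}, {}]' > rows.txt && python3 -m crank rows.txt 0.05 30
```

```text
[0.53386602 0.01480209] 0.06081552037112278
[ 0.52550899 -0.08661568] 0.0603953589176039
[[ 0.994  0.103  0.025  0.529]
 [-0.106  0.968  0.229 -0.022]
 [-0.    -0.23   0.973  0.325]
 [ 0.     0.     0.     1.   ]]
time_s: 8.45
ee_pos: [0.5243, -0.0883, 0.1015]
eef_rot: [3.14, 0.0, 1.464]
force: [-0.0, -0.8, -0.1]
grip_width: 0.0938
grip_force: 0.0
time_s: 9.05
ee_pos: [0.5244, -0.0885, 0.101]
eef_rot: [3.14, 0.0, 1.464]
force: [4.2, -0.4, 3.1]
grip_width: 0.0637
grip_force: 30.0
```

The lids of the left and middle tins measure the same at seated height, 60.8 and 60.4 mm, so the left tin is fully seated. I lift the middle one.

```bash
echo '[{"pos":[0, 0, -0.004]}, {"pos":[0, 0, -0.008]}, {"pos":[0, 0, -0.008]}, {"pos":[0, 0, -0.008]}, {"pos":[0, 0, -0.004]}, {}, {}, {}, {}, {}]' > rows.txt && python3 -m crank rows.txt
for i in 1 2 3 4 5; do echo '[{}, {}]' > rows.txt && python3 -m crank rows.txt | grep -E 'pos|force'; done; python3 -c "
from h import *
o=ctrl.get_obs();print(o['tau'])"
```

```text
time_s: 10.05
ee_pos: [0.5237, -0.0884, 0.1322]
eef_rot: [-3.141, -0.0, 1.464]
force: [0.0, -1.3, -5.5]
grip_width: 0.0639
grip_force: 29.9
ee_pos: [0.5238, -0.0884, 0.1324]
force: [-0.6, 1.3, -5.0]
grip_force: 29.9
ee_pos: [0.5238, -0.0884, 0.1324]
force: [-0.1, -0.2, -5.3]
grip_force: 29.9
ee_pos: [0.5238, -0.0884, 0.1325]
force: [-0.3, -0.4, -5.3]
grip_force: 29.9
ee_pos: [0.5238, -0.0884, 0.1324]
force: [-0.7, 0.4, -4.9]
grip_force: 29.9
ee_pos: [0.5238, -0.0884, 0.1325]
force: [-0.0, -0.5, -5.7]
grip_force: 29.9
[ 3.80293059e-04 -5.57197630e+01 -3.37749910e+01  6.11920492e-02
  2.33825902e-02  4.76403659e-05]
```

Middle tin: about 5.3 N. I seat it.

```bash
echo '[{"pos":[0, 0, 0.006]}, {"pos":[0, 0, 0.008]}, {"pos":[0, 0, 0.008]}, {"pos":[0, 0, 0.006]}, {"pos":[0, 0, 0.003]}, {"pos":[0, 0, 0.001]}, {"pos":[0, 0, 0.001]}, {}, {}, {}]' > rows.txt && python3 -m crank rows.txt
```

```text
time_s: 12.05
ee_pos: [0.524, -0.0885, 0.1004]
eef_rot: [3.141, 0.0, 1.464]
force: [-3.1, 0.4, 5.8]
grip_width: 0.0636
grip_force: 30.0
```

```bash
echo '[{}, {}, {}, {}, {}, {"pos":[0, 0, -0.02]}, {"pos":[0, 0, -0.025]}, {"pos":[0, 0, -0.025]}, {}]' > rows.txt && python3 -m crank rows.txt 0.094
echo '[{"pos":[-0.015, 0, 0]}, {"pos":[-0.025, 0, 0]}, {"pos":[-0.025, 0, 0]}, {"pos":[-0.025, 0, 0]}, {"pos":[-0.015, 0, 0]}, {}, {}, {}]' > rows.txt && python3 -m crank rows.txt; python3 - <<'E'
from h import *
c=eyes.camera("wrist");hsv=cv2.cvtColor(c["pixels"],cv2.COLOR_BGR2HSV)
m=((hsv[...,1]<35)&(hsv[...,2]>140)).astype(np.uint8)
for v in (75,265):
    u=[x for x in range(240,400) if m[v,x]]; a,b=cast(c,min(u),v,.124),cast(c,max(u),v,.124);print(min(u),max(u),((a+b)/2).round(4),np.linalg.norm(a-b).round(4))
E
```

```text
time_s: 12.95
ee_pos: [0.525, -0.0887, 0.1726]
eef_rot: [3.136, 0.001, 1.464]
force: [-0.7, 0.8, 0.2]
grip_width: 0.094
grip_force: 0.0
time_s: 13.75
ee_pos: [0.5126, -0.192, 0.1692]
eef_rot: [-3.141, -0.0, 1.465]
force: [-0.2, 0.1, 0.2]
grip_width: 0.0936
grip_force: 0.0
256 375 [ 0.5222 -0.0894] 0.0611
266 371 [ 0.5131 -0.1912] 0.0607
```

Both lids match at seated height and the TCP is centred over the right tin. I grip and lift it.

```bash
echo '[{"pos":[0, 0, 0.02]}, {"pos":[0, 0, 0.025]}, {"pos":[0, 0, 0.019]}, {"pos":[0, 0, 0.004]}, {}, {}]' > rows.txt && python3 -m crank rows.txt
echo '[{}, {}, {}, {}, {}, {}]' > rows.txt && python3 -m crank rows.txt 0.05 30
echo '[{"pos":[0, 0, -0.004]}, {"pos":[0, 0, -0.008]}, {"pos":[0, 0, -0.008]}, {"pos":[0, 0, -0.008]}, {"pos":[0, 0, -0.004]}, {}, {}, {}, {}, {}]' > rows.txt && python3 -m crank rows.txt
for i in 1 2 3 4 5; do echo '[{}, {}]' > rows.txt && python3 -m crank rows.txt | grep -E 'pos|force'; done
```

```text
time_s: 14.4
ee_pos: [0.5131, -0.1927, 0.1025]
eef_rot: [3.14, 0.0, 1.464]
force: [0.2, -0.5, 0.7]
grip_width: 0.094
grip_force: 0.0
time_s: 15.0
ee_pos: [0.5128, -0.1929, 0.1017]
eef_rot: [3.141, 0.0, 1.464]
force: [0.6, -0.4, 2.0]
grip_width: 0.0637
grip_force: 30.0
time_s: 16.0
ee_pos: [0.5125, -0.1928, 0.1332]
eef_rot: [-3.141, -0.0, 1.464]
force: [-0.1, 0.3, -1.1]
grip_width: 0.0636
grip_force: 30.0
ee_pos: [0.5126, -0.1928, 0.1334]
force: [-0.6, 0.5, -2.3]
grip_force: 30.0
ee_pos: [0.5126, -0.1928, 0.1334]
force: [0.4, -0.4, -1.3]
grip_force: 30.0
ee_pos: [0.5126, -0.1928, 0.1334]
force: [0.1, -0.6, -2.3]
grip_force: 30.0
ee_pos: [0.5126, -0.1928, 0.1335]
force: [-0.2, 0.3, -2.6]
grip_force: 30.0
ee_pos: [0.5126, -0.1928, 0.1335]
force: [-0.0, -0.1, -1.7]
grip_force: 30.0
```

The right tin reads about 1.9 N, so the middle one is the heaviest (1.9 / 5.3 / 3.2 N). I seat the right tin and go back to the middle.

```bash
echo '[{"pos":[0, 0, 0.006]}, {"pos":[0, 0, 0.008]}, {"pos":[0, 0, 0.008]}, {"pos":[0, 0, 0.006]}, {"pos":[0, 0, 0.003]}, {"pos":[0, 0, 0.001]}, {"pos":[0, 0, 0.001]}, {}, {}, {}]' > rows.txt && python3 -m crank rows.txt
```

```text
time_s: 18.0
ee_pos: [0.5127, -0.1928, 0.1014]
eef_rot: [3.141, 0.0, 1.464]
force: [-2.7, 1.3, 8.6]
grip_width: 0.0639
grip_force: 30.0
```

```bash
echo '[{}, {}, {}, {}, {}, {"pos":[0, 0, -0.02]}, {"pos":[0, 0, -0.025]}, {"pos":[0, 0, -0.025]}, {}]' > rows.txt && python3 -m crank rows.txt 0.094
echo '[{"pos":[0.015, 0, 0]}, {"pos":[0.025, 0, 0]}, {"pos":[0.025, 0, 0]}, {"pos":[0.025, 0, 0]}, {"pos":[0.015, 0, 0]}, {}, {}, {}]' > rows.txt && python3 -m crank rows.txt
echo '[{"pos":[0, 0, 0.02]}, {"pos":[0, 0, 0.025]}, {"pos":[0, 0, 0.020]}, {"pos":[0, 0, 0.005]}, {}, {}]' > rows.txt && python3 -m crank rows.txt
echo '[{}, {}, {}, {}, {}, {}]' > rows.txt && python3 -m crank rows.txt 0.05 30
```

```text
time_s: 18.9
ee_pos: [0.5137, -0.1933, 0.1736]
eef_rot: [3.137, 0.002, 1.464]
force: [0.5, -0.8, 0.6]
grip_width: 0.094
grip_force: 0.0
time_s: 19.7
ee_pos: [0.5236, -0.0891, 0.1702]
eef_rot: [-3.141, 0.0, 1.463]
force: [-0.8, -0.2, -0.2]
grip_width: 0.0941
grip_force: 0.0
time_s: 20.3
ee_pos: [0.5242, -0.0888, 0.1014]
eef_rot: [3.14, 0.0, 1.463]
force: [-0.6, -0.3, -0.2]
grip_width: 0.094
grip_force: 0.0
time_s: 20.9
ee_pos: [0.5239, -0.0884, 0.1006]
eef_rot: [3.141, 0.0, 1.464]
force: [-0.1, 0.0, 2.5]
grip_width: 0.0639
grip_force: 30.0
```

```bash
echo '[{"pos":[0, 0, -0.004]}, {"pos":[0, 0, -0.01]}, {"pos":[0, 0, -0.015]}, {"pos":[0, 0, -0.02]}, {"pos":[0, 0, -0.025]}, {"pos":[0, 0, -0.025]}, {"pos":[0, 0, -0.025]}, {"pos":[0, 0, -0.025]}, {"pos":[0, 0, -0.025]}, {"pos":[0, 0, -0.025]}]' > rows.txt && python3 -m crank rows.txt
echo '[{"pos":[0, 0, -0.02]}, {"pos":[0, 0, -0.01]}, {"pos":[0, 0, -0.005]}, {}, {}, {}, {}, {}, {}, {}]' > rows.txt && python3 -m crank rows.txt
echo '[{}, {}, {}, {}, {}]' > rows.txt && python3 -m crank rows.txt; python3 -c "
from h import *
c=eyes.camera('side');cv2.imwrite('pics/s2.png',c['pixels'])"
```

```text
time_s: 21.9
ee_pos: [0.5233, -0.0883, 0.3009]
eef_rot: [-3.141, -0.0, 1.464]
force: [0.6, 0.7, -5.1]
grip_width: 0.0637
grip_force: 30.0
time_s: 22.9
ee_pos: [0.5238, -0.0884, 0.3344]
eef_rot: [-3.142, -0.0, 1.464]
force: [-0.2, -0.0, -5.4]
grip_width: 0.0635
grip_force: 30.0
time_s: 23.4
ee_pos: [0.5238, -0.0884, 0.3344]
eef_rot: [-3.142, 0.0, 1.464]
force: [-0.5, 0.3, -5.1]
grip_width: 0.0637
grip_force: 30.0
```

View pics/s2.png

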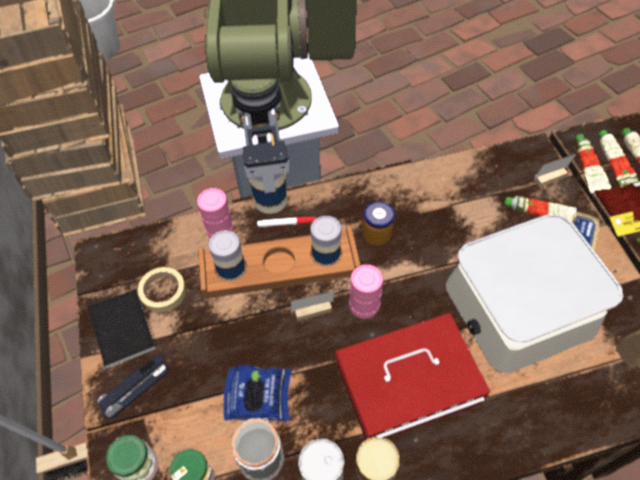

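The heavy tin hangs upright at about (268,190) with its base near 0.24 m. The other two are seated at (226,255) and (326,240), the middle well is empty at (279,260), and the price card, tape, pen and jar haven't moved.

```bash
python3 -c "
from station import ctrl
print(ctrl.hand_in())"
```

```text
the job is handed in; nothing more can be done
None
```

I weighed all three tins from left to right (about 3.2, 5.3 and 1.9 N) and handed in holding the middle one, the heaviest, upright with its base about 24 cm above the table; the other two are seated in the rack.

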